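# Set up a drip-filter coffee on the serving tray

### The job

Lay up a Vietnamese drip coffee (phin) on the round wooden tray, from the bottom up: stand the blue tumbler in the middle of the cork coaster, seat the steel brewing chamber on the tumbler with its foot in the mouth, lower the perforated press flat onto the chamber's floor, then close the chamber with the domed lid. Set each part down in that order and let go of it before you fetch the next; keep the tumbler upright and leave the upside-down glass, the white cup and the teaspoon where they are.

Things in the scene. Friction and masses are not known exactly. Their poses are not given: they have to be found in the camera images.
- tray: Round dark wooden bar tray, fixed to the table, 212 mm across; floor 5 mm thick, rim 15 mm high over the table. Origin: centre of its underside. It carries a round cork coaster, 84 mm across and 3 mm thick, centred 35 mm from the tray's centre along the tray's -y; the teaspoon lies across the +y half.
- coaster (a point): Centre of the cork coaster's upper face, 8 mm above the table; the tumbler goes here. z up.
- tumbler: Blue ceramic tumbler without a handle, mouth up; loose, 0.15 kg, 72 mm high, round. Outside 49 mm across at the foot, widening evenly to 65 mm at the mouth; wall 3 mm, 58 mm across inside the mouth. Take it round the wall, 40 to 50 mm up, where it is about 60 mm across. Origin: centre of its underside, z up.
- chamber: Steel brewing cup on a wide plate; 48 mm high, 0.1 kg. From below: tapered foot, 6 mm high, 42 to 51 mm across, fits the tumbler's mouth; plate 86 mm across with upturned lip, 6 to 11 mm up, rests on the tumbler; cup 61 mm across (rim 64), mouth 57 inside, inner floor 10.5 mm up. Grip the cup, tips 13+ mm up. Origin: foot's underside, z up; seated, 66 mm above the tumbler's.
- press: Gravity press of the phin: perforated steel disc 50 mm across, 3 mm thick, on which it stands; 8 mm stem; round brass knob 14 mm across, 34 to 54 mm up; 0.07 kg. Origin: centre of the disc's underside, z up. On the chamber's floor its origin is 10.5 mm above the chamber's and its knob sticks 16 mm out; let go by opening only a little, the chamber's mouth is 57 mm.
- lid: Domed steel lid of the phin, 52 mm high, 0.08 kg, standing on its skirt (78 mm across outside, inside 72 at the mouth, 68 at the top, 9 mm deep; a flat shoulder inside rests on the chamber's rim; the dome clears the press's knob). Black knob 16 mm across, 34 to 52 mm up. Origin: centre of the skirt's underside, z up. Closed, its origin is 39 mm above the chamber's.
- spare_glass: Clear shot glass with gold lines, standing upside down: 60 mm across, 68 mm high, loose. Stays where it is. Origin: centre of its underside.
- cup: White espresso cup with a handle, 89 x 75 mm over the handle, 47 mm high, loose. Stays where it is. Origin: centre of its bounding box's underside; the handle points to its -x.
- teaspoon: Steel teaspoon, 130 x 26 x 11 mm, lying loose on the tray's +y half along the tray's x. Stays where it is. Origin: centre of its underside.
Not all that is in view belongs to the job. What is shaped like the press but green, orange or pink is not meant.

How it is judged (in metres and radians):
On the way, in this order (a step that is already met when the one before it is completed fails the run):
1. the tumbler stands on the coaster, let go (horizontal distance between tumbler and coaster below 0.012 m and z of tumbler in the frame of coaster between -0.004 and 0.006 m and angle between tumbler's own z axis and vertical below 0.08 rad and linear speed of tumbler below 0.02 m/s and contact force between the fingers and tumbler below 0.1 N), for 0.2 s.
2. the chamber is seated on the tumbler on the coaster, let go (horizontal distance between tumbler and coaster below 0.012 m and z of tumbler in the frame of coaster between -0.004 and 0.006 m and angle between each of tumbler, chamber's own z axis and vertical below 0.08 rad and horizontal distance between chamber and tumbler below 0.008 m and z of chamber in the frame of tumbler between 0.061 and 0.07 m and linear speed of chamber below 0.02 m/s and contact force between the fingers and chamber below 0.1 N), for 0.2 s.
3. the press lies flat on the chamber's floor, let go (horizontal distance between tumbler and coaster below 0.012 m and z of tumbler in the frame of coaster between -0.004 and 0.006 m and angle between each of tumbler, chamber's own z axis and vertical below 0.08 rad and horizontal distance between chamber and tumbler below 0.008 m and z of chamber in the frame of tumbler between 0.061 and 0.07 m and horizontal distance between press and chamber below 0.008 m and z of press in the frame of chamber between 0.007 and 0.0145 m and angle between press's own z axis and vertical below 0.12 rad and linear speed of press below 0.02 m/s and contact force between the fingers and press below 0.1 N), for 0.2 s.
4. the lid closes the chamber, let go (horizontal distance between tumbler and coaster below 0.012 m and z of tumbler in the frame of coaster between -0.004 and 0.006 m and angle between each of tumbler, chamber, lid's own z axis and vertical below 0.08 rad and horizontal distance between chamber and tumbler below 0.008 m and z of chamber in the frame of tumbler between 0.061 and 0.07 m and horizontal distance between each of press, lid and chamber below 0.008 m and z of press in the frame of chamber between 0.007 and 0.0145 m and angle between press's own z axis and vertical below 0.12 rad and z of lid in the frame of chamber between 0.035 and 0.0425 m and linear speed of lid below 0.02 m/s and contact force between the fingers and lid below 0.1 N), for 0.2 s.
At the end, for the whole second after the job is handed in: The tumbler stands upright on the coaster, its centre within 12 mm of the coaster's; the chamber is seated level on the tumbler's rim, within 8 mm of its centre; the press lies flat on the chamber's floor; the lid sits level on the chamber's rim, its skirt round it; all at rest and let go (horizontal distance between tumbler and coaster below 0.012 m and z of tumbler in the frame of coaster between -0.004 and 0.006 m and angle between each of tumbler, chamber, lid's own z axis and vertical below 0.08 rad and horizontal distance between chamber and tumbler below 0.008 m and z of chamber in the frame of tumbler between 0.061 and 0.07 m and horizontal distance between each of press, lid and chamber below 0.008 m and z of press in the frame of chamber between 0.007 and 0.0145 m and angle between press's own z axis and vertical below 0.12 rad and z of lid in the frame of chamber between 0.035 and 0.0425 m and linear speed of each of tumbler, chamber, press, lid below 0.02 m/s); the robot touches nothing.
It fails at once if the tumbler is tipped (more than about 35 degrees) (angle between tumbler's own z axis and vertical above 0.6 rad).
It fails at once if the upside-down glass is disturbed (more than 20 mm) (distance of spare_glass from where it was at the start of the episode above 0.02 m).
It fails at once if the cup is disturbed (more than 20 mm) (distance of cup from where it was at the start of the episode above 0.02 m).
It fails at once if the teaspoon is disturbed (more than 20 mm) (distance of teaspoon from where it was at the start of the episode above 0.02 m).
It also fails if it takes over 144 s, if anything falls off the work surface, if the arm or the gripper's body presses on something with over 40 N, if the wrist force passes 120 N, or if a joint passes its speed limit or range.

### The arm

A 6-joint arm with a two-finger parallel gripper is mounted at the origin on a cart in front of the work surface, level with it; the furniture and walls round the work are solid. World frame = base frame: x ahead of the robot, y to its left, z up, the work surface at z = 0. Lengths are in m, angles in degrees, forces in N, time in s.
With the tool pointing down it reaches from about 0.4 to 0.825 m from the base axis. Payload 7 kg.
Tool frame: the origin (TCP) lies on the centre line of the jaws, within the pads' length; the fingertips stand 14 mm ahead of it and the grasp point (between the pads) lies 5 mm behind it; z points along the fingers, x is the direction in which the jaws open and shut, and the axes are right-handed (so a half turn about z gives the same grasp; the last joint's range is limited). The gripper opens to 88 mm and grips with 3 to 60 N. Pads are 19 mm wide; open, the fingers measure 130 mm over their backs; the gripper's body (78 mm by 193 mm) begins 47 mm behind the grasp point.
Start: joints at [-54.196, 20.546, 0.682, 0, -70.136, -16.507], TCP at [0.223, -0.637, 0.241] pointing down, gripper open.
Joint ranges: [-176.03, 176.03], [-82.01, 121.73], [-58.28, 71.71], [-173.87, 95.51], [-174.79, -0.11], [-173.66, 173.66]. Speed limits (degrees/s): [136.94, 136.94, 172.46, 180, 180, 180].

### API

Orientations are given as [roll, pitch, yaw] about the fixed x, y, z axes, in that order (R = Rz(yaw) Ry(pitch) Rx(roll)).
In Python, from plant import * gives the robot as it stands.
- The arm moves only by the shell command python3 -m handwheel 'ROWS' [OPENING]. ROWS is JSON, a list of rows, each a list of 2 entries, a list of its own where there are three numbers: the shift along the tool's x, y, z each as a share of 0.2 m, from -1 to 1, then the turn, a rotation vector about the tool's x, y, z each as a share of 360 degrees, from -1 to 1. In form: [[[tx, ty, tz], [ax, ay, az]], ...]. A call has 1 to 5 rows; each row is the pose to reach, as a shift and turn from the pose commanded when the call began, along the tool's axes at that moment, turning the shorter way round; what a row does not reach only later rows make up. A row lasts 1/12 s, in which the tool goes at most 41.7 mm and 7.16 degrees, less where a joint would pass 70% of its speed; a pose out of reach is approached as far as the arm can. A call with a number of a shift or a turn outside -1 to 1 is refused whole. A call with a gripper value outside its range is refused whole. OPENING is the closure, from -1 (fully open) to 1 (shut), set as the call begins (- or left out, the last holds). The fingers move at their own pace and stop on an object; the grip force is fixed at half the most. Time passes only in rows, so rows that repeat a pose let the fingers close. It gives the time, the measured TCP pose, the force and the opening at its end, in the units of the state.
- get_obs(): the state, without advancing time (a new reading comes with each control period).
- snapshot(name): name is "scene" or "top" or "wrist"; returns a dict with "color" (384x512x3 uint8, red, green, blue), "z_map" (384x512 float32, m along the optical axis (not along the pixel's ray), 0 where there is no reading), "intrinsics" (3x3 intrinsics, pixels), "rvec" (rotation vector, rad) and "tvec" (3), from world to camera coordinates, as OpenCV has them. Camera axes: x right, y down, z forward; pixel columns grow to the right and rows downward; lengths in m; the calibration is good to about 2 mm. A picture is of the moment at which its call begins.
- close_job(): hands the job in, once; it reports no verdict.
The state is a dict: "clock": time; "joint_pos": joint angles; "qvel": joint speeds; "tau": joint torques, N m; "tool_pos": TCP position; "orientation": TCP orientation; "force": force on the tool from outside, world axes, zero at the start; "moment": the same for the moment, N m; "opening": finger opening in m.
Only numpy, scipy, OpenCV 4.12 (cv2) and the standard library are available. Lean on these libraries where they do the work, as an engineer would, in place of code of your own. Each camera call takes 0.05 s, during which the arm holds its last target. There are 200 camera calls.

## Working session

There is one attempt and no reset: what is moved stays moved. The work goes in short steps, Python scripts to look and compute and a shell command to move; the robot and the scene stay as the last step left them, time stands still between calls to the robot, and variables do not carry over. Pictures are saved under pics/ and viewed, about 12 in all and at most 16, crops included, and the job is handed in when it is done.

```bash
ls; mkdir -p pics
cat > h.py <<'E'
from plant import *
import numpy as np, cv2
def snap(n,f):
    s=snapshot(n); cv2.imwrite(f'pics/{f}.png',s['color'][:,:,::-1]); np.savez(f'pics/{f}.npz',**s); return s
def load(f): return np.load(f'pics/{f}.npz')
def ray(s,u,v,z):
    R=cv2.Rodrigues(s['rvec'])[0]; c=-R.T@s['tvec'].ravel()
    d=R.T@np.linalg.inv(s['intrinsics'])@[u,v,1]; return c+d*(z-c[2])/d[2]
def cloud(s):
    R=cv2.Rodrigues(s['rvec'])[0]; h,w=s['z_map'].shape
    v,u=np.mgrid[:h,:w]; z=s['z_map'].ravel()
    p=np.linalg.inv(s['intrinsics'])@np.array([u.ravel()*z,v.ravel()*z,z])
    return (R.T@(p-s['tvec'].reshape(3,1))).T.reshape(h,w,3)
E
python3 - <<'E'
from h import *
print(get_obs())
a=snap('scene','s0');b=snap('top','t0')
for s in(a,b):
    R=cv2.Rodrigues(s['rvec'])[0];print(-R.T@s['tvec'].ravel(),s['intrinsics'])
E
```

```text
pics
{'clock': 0.0, 'joint_pos': array([-5.41953306e+01,  2.05911097e+01,  6.32756975e-01, -2.06662712e-02,
       -7.01366254e+01, -1.65042938e+01]), 'qvel': array([ 0.02841236,  0.01514379, -0.00176667, -0.05353283,  0.0483932 ,
        0.06545268]), 'tau': array([ 6.44206175e-04, -5.82722890e+01,  2.93045729e+01,  6.99727133e+00,
        6.83208142e-03, -1.44741675e-04]), 'tool_pos': array([ 0.22288807, -0.63662765,  0.23961691]), 'orientation': array([-1.79991642e+02, -9.65844967e-02,  1.09293330e+02]), 'force': array([-0.81127677, -0.17666201, -0.15600938]), 'moment': array([ 0.01183592, -0.03555924,  0.0318873 ]), 'opening': 0.08775554799534574}
[-0.14567581  0.59140935  1.08443979] [[440.27086141   0.         259.80820413]
 [  0.         440.27086141 191.80740957]
 [  0.           0.           1.        ]]
[0.43549704 0.00603991 1.16309954] [[415.31530549   0.         267.26435744]
 [  0.         415.31530549 195.19768953]
 [  0.           0.           1.        ]]
```

View pics/t0.png

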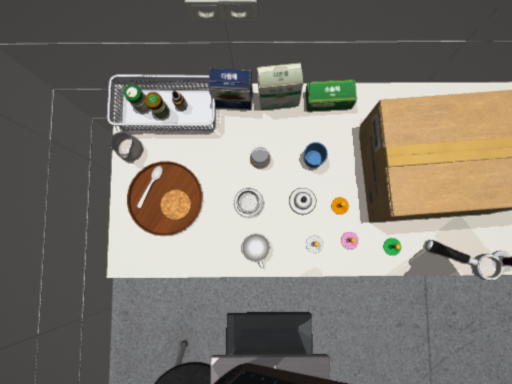

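View pics/s0.png

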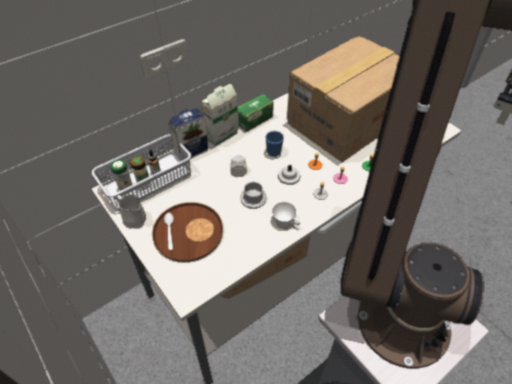

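The top view shows the blue tumbler at (315,157), chamber (248,202), lid (303,201) and the silver press at (315,243). The press look-alikes are orange (340,206), pink (350,240) and green (392,246). The spare glass is at (260,157), the cup at (256,247) and the coaster at (176,204). Possible mix-ups for the tumbler are the grey glasses at (260,157) and (127,147). For the lid and chamber it is the white cup. I pick by colour and check in a crop.

Run:
```python
from h import *
s=load('t0'); P=cloud(s); img=s['color']
hsv=cv2.cvtColor(img,cv2.COLOR_RGB2HSV)
print('table z',np.median(P[225:235,200:215,2]))
for n,(u,v),r in [('tumbler',(315,157),20),('chamber',(248,202),22),('lid',(303,201),20),('press',(315,243),13),('glass',(260,157),16),('cup',(256,247),22),('orange',(340,206),13),('tray',(165,198),48)]:
    Q=P[v-r:v+r,u-r:u+r]; m=(Q[...,2]>0.006)&(Q[...,2]<.15); q=Q[m]
    top=np.percentile(q[:,2],97); t=q[q[:,2]>top-.006]
    print(n,m.sum(),'bbox',q.min(0).round(3),q.max(0).round(3),'top',top.round(3),'topc',((t.min(0)+t.max(0))/2).round(3))
m=cv2.inRange(hsv,(8,100,150),(25,255,255)); m[:,:130]=0;m[:,220:]=0;m[:160]=0
c=max(cv2.findContours(m,0,2)[0],key=cv2.contourArea); e=cv2.fitEllipse(c);print('coaster',e,ray(s,*e[0],.008))
# tray via colour
m=cv2.inRange(img,(30,5,0),(140,70,60)); m[:,:115]=0;m[:,215:]=0;m[:155]=0;m[245:]=0
c=max(cv2.findContours(m,0,2)[0],key=cv2.contourArea); e=cv2.fitEllipse(cv2.convexHull(c));print('tray',e,ray(s,*e[0],.015))
cv2.imwrite('pics/c0.png',cv2.resize(img[130:270,220:420,::-1],None,fx=4,fy=4,interpolation=2))
```

```text
table z -0.0010576049756525763
tumbler 460 bbox [ 0.659 -0.158  0.006] [ 0.723 -0.096  0.076] top 0.073 topc [ 0.691 -0.127  0.072]
chamber 699 bbox [0.526 0.016 0.006] [0.608 0.097 0.053] top 0.049 topc [0.567 0.056 0.048]
lid 553 bbox [ 0.534 -0.13   0.006] [ 0.607 -0.057  0.055] top 0.051 topc [ 0.571 -0.094  0.052]
press 43 bbox [ 0.434 -0.141  0.006] [ 0.467 -0.105  0.057] top 0.056 topc [ 0.451 -0.126  0.054]
glass 379 bbox [ 0.664 -0.005  0.007] [0.716 0.052 0.072] top 0.071 topc [0.693 0.023 0.068]
cup 600 bbox [0.387 0.    0.006] [0.478 0.072 0.052] top 0.047 topc [0.435 0.036 0.047]
orange 40 bbox [ 0.533 -0.21   0.006] [ 0.572 -0.18   0.059] top 0.056 topc [ 0.556 -0.199  0.056]
tray 2643 bbox [0.457 0.188 0.006] [0.72  0.429 0.083] top 0.043 topc [0.697 0.389 0.06 ]
coaster ((175.13751220703125, 204.08277893066406), (29.015352249145508, 29.74664878845215), 57.04561996459961) [0.56400867 0.26173762 0.008     ]
tray ((164.20230102539062, 198.08319091796875), (71.76676940917969, 74.0285415649414), 55.353519439697266) [0.58025068 0.2910022  0.015     ]
```

View pics/c0.png

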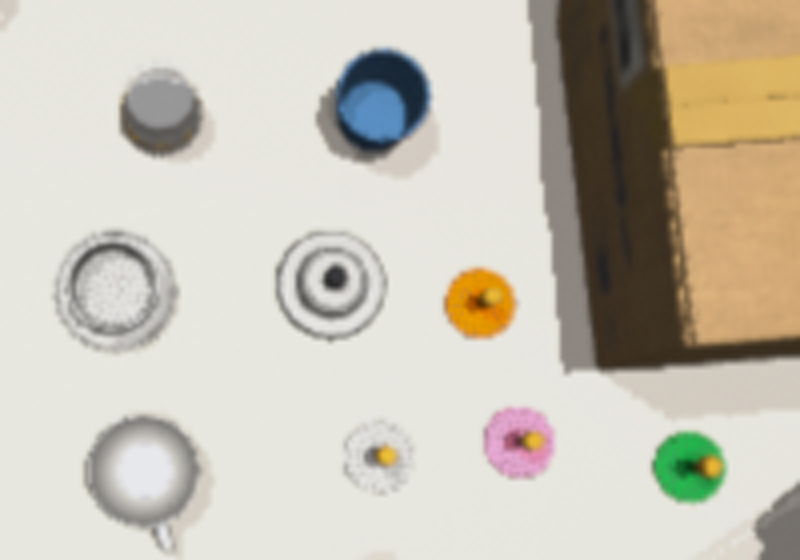

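The crop confirms the choices: silver press at crop (380,455), blue tumbler (382,98), lid (332,283) and chamber (115,290). Before moving I check what stands near the tumbler (x>0.74) and how high it is, then compute the first move.

Run:
```python
from h import *
s=load('t0'); P=cloud(s).reshape(-1,3)
for y0,y1 in((-.3,-.2),(-.2,-.1),(-.1,0),(0,.1),(.1,.2)):
    m=(P[:,1]>y0)&(P[:,1]<y1)&(P[:,0]>.73)&(P[:,0]<.95)&(P[:,2]>.08)
    print(y0, m.sum(), P[m].min(0).round(3) if m.any() else '', P[m].max(0).round(3) if m.any() else '')
m=(P[:,2]>.1)&(P[:,0]>.3)&(P[:,0]<.95)&(P[:,1]<-.1)&(P[:,1]>-.5);print('box',P[m].min(0),P[m].max(0))
m=(P[:,2]>.02)&(P[:,0]>.5)&(P[:,0]<.75)&(P[:,1]>.15);print('basket etc',P[m].min(0),P[m].max(0))
m=(P[:,2]>.06)&(P[:,0]>.65)&(P[:,0]<.73)&(P[:,1]<-.09)&(P[:,1]>-.17);print('rim',m.sum(),cv2.fitEllipse(P[m][:,:2].astype(np.float32)*1000))
```

```text
-0.3 718 [ 0.73 -0.3   0.08] [ 0.862 -0.226  0.224]
-0.2 3 [ 0.871 -0.191  0.08 ] [ 0.882 -0.136  0.082]
-0.1 1153 [ 0.836 -0.088  0.08 ] [ 0.903 -0.002  0.214]
0 1758 [0.835 0.    0.08 ] [0.95 0.1  0.37]
0.1 1394 [0.767 0.1   0.08 ] [0.95  0.2   0.368]
box [ 0.50892306 -0.499973    0.1000147 ] [ 0.80207133 -0.26013608  0.22914956]
basket etc [0.50004552 0.21969768 0.02006335] [0.74996457 0.69746258 0.12446379]
rim 126 ((690.4064331054688, -126.69790649414062), (60.49958801269531, 60.97303771972656), 80.80585479736328)
```

```bash
python3 -m handwheel '[[[0,0,-0.3],[0,0,0]],[[0,0,-0.3],[0,0,0]]]' -1
```

```text
clock: 0.27
tool_pos: [0.2227, -0.6374, 0.3028]
orientation: [-179.9, 0.0, 109.3]
force: [1.5, 0.1, 3.6]
opening: 0.0874
```

```bash
python3 -m handwheel '[[[0.47,0.88,0],[0,0,-0.0982]],[[0.47,0.88,0],[0,0,-0.0982]],[[0.47,0.88,0],[0,0,-0.0982]],[[0.47,0.88,0],[0,0,-0.0982]],[[0.47,0.88,0],[0,0,-0.0982]]]' -1; python3 -m handwheel '[[[0,0,0],[0,0,-0.0982]],[[0,0,0],[0,0,-0.0982]],[[0,0,0],[0,0,-0.0982]],[[0,0,0],[0,0,-0.0982]],[[0,0,0],[0,0,-0.0982]]]' -1; python3 -m handwheel '[[[0,0,0],[0,0,0]],[[0,0,0],[0,0,0]]]'
```

```text
clock: 0.68
tool_pos: [0.3593, -0.488, 0.3003]
orientation: [180.0, -0.0, 145.0]
force: [0.9, -0.3, 0.0]
opening: 0.0879
clock: 1.1
tool_pos: [0.3581, -0.4898, 0.3001]
orientation: [180.0, -0.0, -179.6]
force: [-0.1, 0.5, 0.6]
opening: 0.0877
clock: 1.27
tool_pos: [0.358, -0.49, 0.3002]
orientation: [180.0, -0.0, 179.8]
force: [0.5, 0.2, 0.3]
opening: 0.0876
```

```bash
python3 -m handwheel '[[[-0.65,0.7,0],[0,0,0]],[[-0.65,0.7,0],[0,0,0]],[[-0.65,0.7,0],[0,0,0]],[[-0.65,0.7,0],[0,0,0]],[[-0.65,0.7,0],[0,0,0]]]' -1; python3 -m handwheel '[[[-0.65,0.7,0],[0,0,0]],[[-0.65,0.7,0],[0,0,0]],[[-0.65,0.7,0],[0,0,0]],[[-0.65,0.7,0],[0,0,0]],[[-0.65,0.7,0],[0,0,0]]]'; python3 -m handwheel '[[[-0.36,0.415,0.4],[0,0,0]],[[-0.36,0.415,0.4],[0,0,0]],[[-0.36,0.415,0.4],[0,0,0]],[[-0.36,0.415,0.4],[0,0,0]],[[-0.36,0.415,0.4],[0,0,0]]]'
python3 - <<'E'
from h import *
print(get_obs()['tool_pos'],get_obs()['orientation'])
s=snap('wrist','w1');R=cv2.Rodrigues(s['rvec'])[0];print(-R.T@s['tvec'].ravel())
P=cloud(s).reshape(-1,3)
m=(P[:,2]>.066)&(P[:,2]<.08)&(abs(P[:,0]-.691)<.05)&(abs(P[:,1]+.127)<.05);q=P[m]
print(m.sum(),q.min(0),q.max(0)) if m.any() else 0
if m.any(): print(cv2.fitEllipse(cv2.convexHull(q[:,:2].astype(np.float32)*1000)))
E
```

```text
clock: 1.68
tool_pos: [0.49, -0.3476, 0.3005]
orientation: [180.0, 0.0, 179.8]
force: [-0.0, -0.5, -0.2]
opening: 0.0874
clock: 2.1
tool_pos: [0.6202, -0.2072, 0.3]
orientation: [180.0, -0.0, 179.8]
force: [-0.2, -0.6, -0.2]
opening: 0.0874
clock: 2.52
tool_pos: [0.69, -0.1248, 0.2163]
orientation: [180.0, -0.3, 179.9]
force: [0.3, -0.1, -0.8]
opening: 0.0876
[ 0.69002467 -0.12482062  0.21626639] [179.98827751  -0.34251193 179.91821967]
[ 0.69161133 -0.19414621  0.36003042]
693 [ 0.65981315 -0.15920215  0.06600133] [ 0.72313952 -0.0953601   0.07347313]
((691.3414306640625, -127.41781616210938), (63.77167510986328, 63.8578987121582), 73.27658081054688)
```

View pics/w1.png

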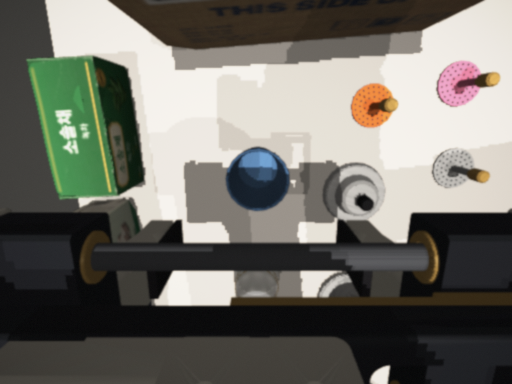

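The wrist view shows the tumbler at (258,178), measured at (0.691,-0.127), which agrees with the top view. Going down.

```bash
python3 -m handwheel '[[[-0.005,0,0.5],[0,0,0]],[[-0.005,0,0.5],[0,0,0]],[[-0.005,0,0.5],[0,0,0]],[[-0.005,0,0.5],[0,0,0]],[[-0.005,0,0.5],[0,0,0]]]' -1;python3 -m handwheel '[[[0,0,0.1],[0,0,0]],[[0,0,0.2],[0,0,0]],[[0,0,0.3],[0,0,0]],[[0,0,0.4],[0,0,0]],[[0,0,0.4],[0,0,0]]]' -1; python3 -m handwheel '[[[0,0,0],[0,0,0]],[[0,0,0],[0,0,0]],[[0,0,0],[0,0,0]],[[0,0,0],[0,0,0]],[[0,0,0],[0,0,0]]]' 1;  python3 -m handwheel '[[[0,0,0],[0,0,0]],[[0,0,0],[0,0,0]],[[0,0,0],[0,0,0]],[[0,0,0],[0,0,0]],[[0,0,0],[0,0,0]]]' 1
```

```text
clock: 2.98
tool_pos: [0.691, -0.1284, 0.1214]
orientation: [-180.0, -0.0, 179.9]
force: [0.7, -0.2, 1.3]
opening: 0.0875
clock: 3.4
tool_pos: [0.6905, -0.1276, 0.0399]
orientation: [180.0, -0.1, 179.9]
force: [-1.3, -0.3, -0.9]
opening: 0.0875
clock: 3.82
tool_pos: [0.6919, -0.1273, 0.0424]
orientation: [-180.0, 0.1, -180.0]
force: [-0.9, -0.6, 5.7]
opening: 0.0626
clock: 4.23
tool_pos: [0.6919, -0.1273, 0.0424]
orientation: [-180.0, 0.1, -180.0]
force: [-1.8, 0.2, 6.3]
opening: 0.0627
```

```bash
python3 -m handwheel '[[[0,0,-0.1],[0,0,0]],[[0,0,-0.3],[0,0,0]],[[0,0,-0.5],[0,0,0]],[[0,0,-0.6],[0,0,0]],[[0,0,-0.6],[0,0,0]]]'; python3 -m handwheel '[[[0.1,0.1,0],[0,0,0]],[[0.2,0.3,0],[0,0,0]],[[0.3,0.5,0],[0,0,0]],[[0.4,0.7,0],[0,0,0]],[[0.4,0.8,0],[0,0,0]]]';python3 -m handwheel '[[[0.1,0.2,0],[0,0,0]],[[0.15,0.4,0],[0,0,0]],[[0.2,0.6,0],[0,0,0]],[[0.23,0.7,0],[0,0,0]],[[0.23,0.75,0],[0,0,0]]]'
```

```text
clock: 4.65
tool_pos: [0.6942, -0.1274, 0.1679]
orientation: [-180.0, 0.6, -180.0]
force: [0.2, -0.9, -1.6]
opening: 0.0627
clock: 5.07
tool_pos: [0.6081, 0.0347, 0.1608]
orientation: [180.0, -0.1, 180.0]
force: [0.0, -0.6, -1.1]
opening: 0.0625
clock: 5.48
tool_pos: [0.5637, 0.1859, 0.1608]
orientation: [180.0, 0.0, -179.8]
force: [0.6, -0.4, -1.4]
opening: 0.0627
```

```bash
python3 - <<'E'
from h import *
s=load('s0');img=s['color'];hsv=cv2.cvtColor(img,cv2.COLOR_RGB2HSV)
m=cv2.inRange(hsv,(8,100,130),(25,255,255));k=np.zeros_like(m);k[210:250,175:225]=255;m&=k
c=max(cv2.findContours(m,0,2)[0],key=cv2.contourArea);h=c.reshape(-1,2)
W=np.array([ray(s,u,v,.008)[:2]*1000 for u,v in h],np.float32);print(cv2.fitEllipse(W))
E
python3 -m handwheel '[[[0,0.1,0],[0,0,0]],[[0,0.25,0],[0,0,0]],[[0,0.38,0],[0,0,0]],[[0,0.38,0],[0,0,0]],[[0,0.38,0],[0,0,0]]]'
```

```text
((558.4093627929688, 263.74200439453125), (81.32905578613281, 113.5767822265625), 56.885658264160156)
clock: 5.9
tool_pos: [0.5649, 0.2596, 0.1601]
orientation: [-180.0, -0.0, -179.9]
force: [-0.3, 0.1, -0.6]
opening: 0.0628
```

The scene-view fit is contaminated by the tray (114 mm long axis), so I keep the top-view coaster: it fits 82 mm round and lies 33 mm from the tray centre, as specified.

```bash
python3 -m handwheel '[[[0.005,0.012,0.12],[0,0,0]],[[0.005,0.012,0.25],[0,0,0]],[[0.005,0.012,0.38],[0,0,0]],[[0.005,0.012,0.47],[0,0,0]],[[0.005,0.012,0.5],[0,0,0]]]'; python3 -m handwheel '[[[0,0,0.02],[0,0,0]],[[0,0,0.035],[0,0,0]],[[0,0,0.045],[0,0,0]],[[0,0,0.045],[0,0,0]],[[0,0,0.045],[0,0,0]]]'
```

```text
clock: 6.32
tool_pos: [0.5625, 0.2587, 0.0573]
orientation: [-179.8, -0.2, 179.9]
force: [-0.4, -0.1, -1.7]
opening: 0.0626
clock: 6.73
tool_pos: [0.5645, 0.2615, 0.0525]
orientation: [179.9, 0.1, -180.0]
force: [0.0, 0.6, -0.4]
opening: 0.0629
```

```bash
python3 -m handwheel '[[[0,0,0.005],[0,0,0]],[[0,0,0.01],[0,0,0]],[[0,0,0.01],[0,0,0]],[[0,0,0.01],[0,0,0]],[[0,0,0.01],[0,0,0]]]'; python3 -m handwheel '[[[0,0,0],[0,0,0]],[[0,0,0],[0,0,0]],[[0,0,0],[0,0,0]],[[0,0,0],[0,0,0]],[[0,0,0],[0,0,0]]]' -1;  python3 -m handwheel '[[[0,0,-0.1],[0,0,0]],[[0,0,-0.3],[0,0,0]],[[0,0,-0.5],[0,0,0]],[[0,0,-0.7],[0,0,0]],[[0,0,-0.7],[0,0,0]]]'
python3 - <<'E'
from h import *
for n in('wrist','top'):
    s=snap(n,n+'2');P=cloud(s).reshape(-1,3)
    m=(P[:,2]>.07)&(P[:,2]<.088)&(abs(P[:,0]-.564)<.05)&(abs(P[:,1]-.262)<.05);q=P[m]
    print(n,m.sum())
    if m.sum()>10: print(q.min(0),q.max(0),cv2.fitEllipse(cv2.convexHull(q[:,:2].astype(np.float32)*1000)))
E
```

```text
clock: 7.15
tool_pos: [0.5644, 0.2616, 0.0504]
orientation: [180.0, 0.1, -180.0]
force: [-1.5, -0.4, 4.9]
opening: 0.0626
clock: 7.57
tool_pos: [0.564, 0.2612, 0.0494]
orientation: [-180.0, -0.0, 180.0]
force: [-0.6, 0.7, -0.1]
opening: 0.0865
clock: 7.98
tool_pos: [0.5678, 0.2632, 0.1988]
orientation: [179.6, 0.6, -179.9]
force: [2.8, 1.2, 2.1]
opening: 0.0876
wrist 996
[0.53228076 0.22918959 0.07001868] [0.59574499 0.29345179 0.08120561] ((563.926025390625, 261.3469543457031), (63.87022399902344, 64.06893920898438), 141.0150146484375)
top 77
[0.53237474 0.23026887 0.0707306 ] [0.59381881 0.2897933  0.08543015] ((563.3430786132812, 260.5542297363281), (61.00410079956055, 63.25450897216797), 61.141597747802734)
```

View pics/wrist2.png

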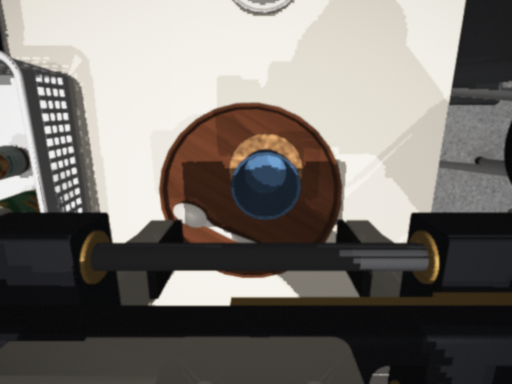

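The tumbler stands on the coaster at (265,185), with a crescent of cork visible above it. I check its centring from the cork's outer edge and measure the chamber.

Run:
```python
from h import *
from scipy.optimize import least_squares
s=load('wrist2');hsv=cv2.cvtColor(s['color'],cv2.COLOR_RGB2HSV)
m=cv2.inRange(hsv,(8,120,120),(25,255,255));k=np.zeros_like(m);k[120:190,220:315]=255;m&=k
top=[(u,np.nonzero(m[:,u])[0].min()) for u in range(220,315) if m[:,u].any()]
W=np.array([ray(s,u,v,.008)[:2] for u,v in top])
r=least_squares(lambda c:np.hypot(*(W-c).T)-.042,[.564,.262],loss='soft_l1',f_scale=.001)
print(len(top),'coaster',r.x,np.abs(r.fun).mean())
```

```text
79 coaster [0.56388131 0.2613649 ] 0.0008580645682581338
```

```bash
python3 -m handwheel '[[[0,-0.1,-0.1],[0,0,0]],[[0,-0.3,-0.2],[0,0,0]],[[0,-0.5,-0.2],[0,0,0]],[[0,-0.7,-0.2],[0,0,0]],[[0,-0.8,-0.2],[0,0,0]]]'
python3 -m handwheel '[[[0,-0.1,0],[0,0,0]],[[0,-0.2,0],[0,0,0]],[[-0.01,-0.24,0],[0,0,0]],[[-0.01,-0.24,0],[0,0,0]],[[-0.01,-0.24,0],[0,0,0]]]'
python3 - <<'E'
from h import *
print(get_obs()['tool_pos'])
s=snap('wrist','wrist3');P=cloud(s).reshape(-1,3)
m=(P[:,2]>.04)&(P[:,2]<.056)&(abs(P[:,0]-.567)<.05)&(abs(P[:,1]-.056)<.05);q=P[m]
print(m.sum(),q.min(0),q.max(0),cv2.fitEllipse(cv2.convexHull(q[:,:2].astype(np.float32)*1000)))
E
```

```text
clock: 8.5
tool_pos: [0.5628, 0.0977, 0.2287]
orientation: [-180.0, -0.1, 179.9]
force: [-0.1, 0.0, -1.3]
opening: 0.0876
clock: 8.92
tool_pos: [0.5659, 0.053, 0.2287]
orientation: [-180.0, -0.1, 179.9]
force: [-1.2, 0.8, -0.3]
opening: 0.0874
[0.5658773  0.05297617 0.22865853]
592 [0.53610616 0.02588458 0.0400026 ] [0.59800856 0.08734718 0.0495446 ] ((567.18798828125, 56.61799621582031), (62.14149856567383, 62.25719451904297), 36.26813507080078)
```

```bash
python3 -m handwheel '[[[-0.007,0.018,0.1],[0,0,0]],[[-0.007,0.018,0.3],[0,0,0]],[[-0.007,0.018,0.45],[0,0,0]],[[-0.007,0.018,0.55],[0,0,0]],[[-0.007,0.018,0.55],[0,0,0]]]' -1;python3 -m handwheel '[[[0,0,0.1],[0,0,0]],[[0,0,0.25],[0,0,0]],[[0,0,0.38],[0,0,0]],[[0,0,0.44],[0,0,0]],[[0,0,0.44],[0,0,0]]]' -1; python3 -m handwheel '[[[0,0,0],[0,0,0]],[[0,0,0],[0,0,0]],[[0,0,0],[0,0,0]],[[0,0,0],[0,0,0]],[[0,0,0],[0,0,0]]]' 1;  python3 -m handwheel '[[[0,0,0],[0,0,0]],[[0,0,0],[0,0,0]],[[0,0,0],[0,0,0]]]' 1
```

```text
clock: 9.38
tool_pos: [0.5645, 0.0569, 0.1147]
orientation: [-179.9, -0.4, -180.0]
force: [-0.3, 1.3, -0.3]
opening: 0.0874
clock: 9.8
tool_pos: [0.5664, 0.0571, 0.0297]
orientation: [-179.9, -0.2, -180.0]
force: [-0.2, -0.3, -0.1]
opening: 0.0877
clock: 10.22
tool_pos: [0.5681, 0.0571, 0.0328]
orientation: [180.0, 0.1, -180.0]
force: [-1.1, 1.7, 6.8]
opening: 0.0617
clock: 10.47
tool_pos: [0.5681, 0.0571, 0.0328]
orientation: [180.0, 0.1, -180.0]
force: [-2.5, 2.0, 6.9]
opening: 0.0617
```

```bash
python3 -m handwheel '[[[0,0,-0.1],[0,0,0]],[[0,0,-0.3],[0,0,0]],[[0,0,-0.5],[0,0,0]],[[0,0,-0.7],[0,0,0]],[[0,0,-0.8],[0,0,0]]]'; python3 -m handwheel '[[[0,0.1,0],[0,0,0]],[[0,0.3,0],[0,0,0]],[[0,0.5,0],[0,0,0]],[[0,0.7,0],[0,0,0]],[[0,0.8,0],[0,0,0]]]';python3 -m handwheel '[[[0.02,0.08,0],[0,0,0]],[[0.02,0.17,0],[0,0,0]],[[0.02,0.22,0],[0,0,0]],[[0.02,0.22,0],[0,0,0]],[[0.02,0.22,0],[0,0,0]]]';python3 -m handwheel '[[[0,0,0],[0,0,0]],[[0,0,0],[0,0,0]]]'
```

```text
clock: 10.88
tool_pos: [0.5692, 0.0571, 0.1972]
orientation: [179.9, 0.4, -180.0]
force: [2.0, 0.7, -1.1]
opening: 0.0618
clock: 11.3
tool_pos: [0.5674, 0.2203, 0.1919]
orientation: [179.9, 0.1, -179.9]
force: [0.4, -0.9, -1.1]
opening: 0.0614
clock: 11.72
tool_pos: [0.5635, 0.2609, 0.1914]
orientation: [-180.0, -0.0, -180.0]
force: [-0.0, -0.5, -0.7]
opening: 0.0616
clock: 11.88
tool_pos: [0.5636, 0.26, 0.1916]
orientation: [-180.0, -0.0, 179.9]
force: [-0.6, 1.3, -1.1]
opening: 0.0614
```

```bash
python3 -m handwheel '[[[0,0.008,0.1],[0,0,0]],[[0,0.008,0.2],[0,0,0]],[[0,0.008,0.3],[0,0,0]],[[0,0.008,0.37],[0,0,0]],[[0,0.008,0.37],[0,0,0]]]'; python3 -m handwheel '[[[0,0,0.02],[0,0,0]],[[0,0,0.035],[0,0,0]],[[0,0,0.045],[0,0,0]],[[0,0,0.055],[0,0,0]],[[0,0,0.055],[0,0,0]]]'; python3 -m handwheel '[[[0,0,0],[0,0,0]],[[0,0,0],[0,0,0]]]'
```

```text
clock: 12.3
tool_pos: [0.562, 0.2604, 0.1144]
orientation: [-179.8, -0.2, 179.9]
force: [0.4, -0.2, -1.6]
opening: 0.0614
clock: 12.72
tool_pos: [0.5637, 0.2625, 0.1069]
orientation: [180.0, 0.0, 180.0]
force: [0.9, 0.1, -0.9]
opening: 0.0613
clock: 12.88
tool_pos: [0.5636, 0.2626, 0.1069]
orientation: [180.0, 0.0, -180.0]
force: [0.0, -0.9, -0.5]
opening: 0.0618
```

```bash
python3 -m handwheel '[[[0,0,0.005],[0,0,0]],[[0,0,0.01],[0,0,0]],[[0,0,0.01],[0,0,0]],[[0,0,0.01],[0,0,0]],[[0,0,0.01],[0,0,0]]]'
```

```text
clock: 13.3
tool_pos: [0.5639, 0.2627, 0.1066]
orientation: [180.0, 0.1, -180.0]
force: [-4.1, -0.8, 11.3]
opening: 0.061
```

Contact (11 N). Release and rise.

```bash
python3 -m handwheel '[[[0,0,0],[0,0,0]],[[0,0,0],[0,0,0]],[[0,0,0],[0,0,0]],[[0,0,0],[0,0,0]],[[0,0,0],[0,0,0]]]' -1;  python3 -m handwheel '[[[0,0,-0.1],[0,0,0]],[[0,0,-0.3],[0,0,0]],[[0,0,-0.5],[0,0,0]],[[0,0,-0.7],[0,0,0]],[[0,0,-0.7],[0,0,0]]]';python3 -m handwheel '[[[0,0,0],[0,0,0]],[[0,0,0],[0,0,0]]]'
python3 - <<'E'
from h import *
for n in('wrist','top','scene'):
    s=snap(n,n+'4');P=cloud(s).reshape(-1,3)
    m=(P[:,2]>.114)&(P[:,2]<.13)&(abs(P[:,0]-.564)<.05)&(abs(P[:,1]-.262)<.05);q=P[m]
    print(n,m.sum())
    if m.sum()>10: print(q.min(0),q.max(0),cv2.fitEllipse(cv2.convexHull(q[:,:2].astype(np.float32)*1000)))
a=cv2.imread('pics/wrist4.png')[90:270,130:400];b=cv2.imread('pics/scene4.png')[130:280,110:335]
cv2.imwrite('pics/c4.png',np.vstack([cv2.resize(a,(450,300)),cv2.resize(b,(450,300))]))
E
```

```text
clock: 13.72
tool_pos: [0.5634, 0.2624, 0.1044]
orientation: [-180.0, -0.0, 180.0]
force: [0.3, 0.1, -0.6]
opening: 0.0862
clock: 14.13
tool_pos: [0.567, 0.264, 0.2539]
orientation: [179.6, 0.6, -179.9]
force: [1.3, 0.2, 1.6]
opening: 0.0879
clock: 14.3
tool_pos: [0.5632, 0.2624, 0.2444]
orientation: [180.0, -0.0, 180.0]
force: [-1.3, -0.4, -0.6]
opening: 0.0872
wrist 880
[0.53324282 0.23072242 0.11406997] [0.59477506 0.29309109 0.12368716] ((563.89306640625, 261.9229431152344), (62.092350006103516, 62.62250518798828), 5.9487833976745605)
top 90
[0.53376713 0.23182729 0.11446756] [0.59474813 0.29281629 0.12599713] ((563.8798217773438, 262.1756286621094), (61.17135238647461, 62.01404571533203), 43.91119384765625)
scene 120
[0.53198246 0.23166095 0.11407423] [0.59652071 0.29440679 0.12738409] ((565.0935668945312, 263.0721435546875), (60.19158172607422, 65.52144622802734), 59.81727981567383)
```

View pics/c4.png

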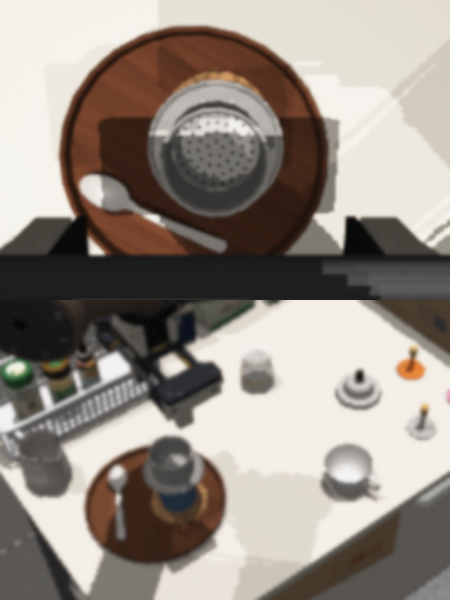

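The chamber is seated level: rim at z≈0.122 and centre (0.564,0.262) in all three views, with the foot in the tumbler's mouth. Next is the press.

```bash
python3 -m handwheel '[[[0.05,-0.15,0],[0,0,0]],[[0.1,-0.35,0],[0,0,0]],[[0.15,-0.55,0],[0,0,0]],[[0.2,-0.75,0],[0,0,0]],[[0.25,-0.9,0],[0,0,0]]]' -1;python3 -m handwheel '[[[0.05,-0.15,0],[0,0,0]],[[0.1,-0.35,0],[0,0,0]],[[0.15,-0.55,0],[0,0,0]],[[0.22,-0.75,0],[0,0,0]],[[0.25,-0.9,0],[0,0,0]]]';python3 -m handwheel '[[[0.06,-0.12,0.1],[0,0,0]],[[0.06,-0.14,0.3],[0,0,0]],[[0.06,-0.14,0.4],[0,0,0]],[[0.06,-0.14,0.4],[0,0,0]],[[0.06,-0.14,0.4],[0,0,0]]]'
python3 - <<'E'
from h import *
print(get_obs()['tool_pos'])
s=snap('wrist','w5');P=cloud(s).reshape(-1,3)
near=(abs(P[:,0]-.45)<.04)&(abs(P[:,1]+.125)<.04)
for a,b in((.037,.06),(.002,.006)):
    q=P[near&(P[:,2]>a)&(P[:,2]<b)];print(len(q))
    if len(q)>10: print(q.min(0),q.max(0),q.mean(0),cv2.fitEllipse(cv2.convexHull(q[:,:2].astype(np.float32)*1000)))
im=s['color'];hsv=cv2.cvtColor(im,cv2.COLOR_RGB2HSV)
m=cv2.inRange(hsv,(12,120,80),(30,255,255))
for c in cv2.findContours(m,0,2)[0]:
    if cv2.contourArea(c)>30:
        x,y,w,h=cv2.boundingRect(c); print((x,y,w,h),ray(s,x+w/2,y+h/2,.044))
E
```

```text
clock: 14.87
tool_pos: [0.512, 0.0799, 0.2434]
orientation: [-179.9, -0.1, 180.0]
force: [0.5, -0.2, 0.9]
opening: 0.0877
clock: 15.28
tool_pos: [0.4613, -0.0998, 0.2438]
orientation: [-180.0, -0.1, 180.0]
force: [0.1, 0.3, -0.5]
opening: 0.0875
clock: 15.7
tool_pos: [0.4507, -0.1259, 0.1637]
orientation: [-179.9, -0.2, -180.0]
force: [0.6, 0.4, 1.2]
opening: 0.0877
[ 0.45074015 -0.12594196  0.16371312]
231
[ 0.44378699 -0.1334773   0.03734263] [ 0.45760074 -0.11945073  0.05521166] [ 0.4506711  -0.12791534  0.05126153] ((450.63824462890625, -126.59761047363281), (13.436734199523926, 14.027482986450195), 28.343460083007812)
1135
[ 0.42666162 -0.15060446  0.00200002] [ 0.47429439 -0.10191217  0.00507707] [ 0.45045511 -0.12870166  0.00283628] ((450.5814208984375, -126.50946807861328), (48.76512145996094, 49.124874114990234), 18.24017333984375)
(81, 239, 9, 24) [ 0.61929824 -0.06423376  0.044     ]
(253, 184, 14, 14) [ 0.45023272 -0.12417312  0.044     ]
(124, 81, 53, 50) [ 0.54369663 -0.19943542  0.044     ]
(241, 66, 15, 18) [ 0.45984114 -0.22425987  0.044     ]
```

View pics/w5.png

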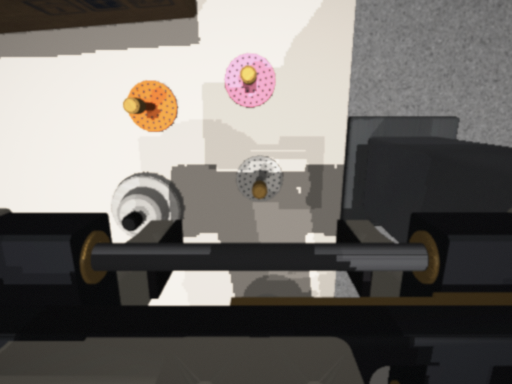

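The silver press is at (260,178) with its knob at (260,188), measured at (0.4506,-0.1265). The pink one (250,80) and orange one (152,106) are clear of the fingers.

```bash
python3 -m handwheel '[[[0,-0.003,0.1],[0,0,0]],[[0,-0.003,0.25],[0,0,0]],[[0,-0.003,0.4],[0,0,0]],[[0,-0.003,0.5],[0,0,0]],[[0,-0.003,0.55],[0,0,0]]]' -1;python3 -m handwheel '[[[0,0,0],[0,0,0]],[[0,0,0],[0,0,0]]]' ; python3 -m handwheel '[[[0,0,0],[0,0,0]],[[0,0,0],[0,0,0]],[[0,0,0],[0,0,0]],[[0,0,0],[0,0,0]],[[0,0,0],[0,0,0]]]' 1;  python3 -m handwheel '[[[0,0,0],[0,0,0]],[[0,0,0],[0,0,0]],[[0,0,0],[0,0,0]],[[0,0,0],[0,0,0]],[[0,0,0],[0,0,0]]]' 1
```

```text
clock: 16.17
tool_pos: [0.4518, -0.1257, 0.0537]
orientation: [-180.0, -0.0, -179.9]
force: [-0.2, 0.4, 0.9]
opening: 0.0874
clock: 16.33
tool_pos: [0.4528, -0.1258, 0.0556]
orientation: [-180.0, 0.1, -179.9]
force: [0.5, 0.2, -0.5]
opening: 0.0877
clock: 16.75
tool_pos: [0.4518, -0.1261, 0.0551]
orientation: [180.0, 0.1, -180.0]
force: [-0.8, -0.2, -0.3]
opening: 0.0596
clock: 17.17
tool_pos: [0.4515, -0.1262, 0.0545]
orientation: [-180.0, -0.0, -180.0]
force: [0.2, 0.7, -0.1]
opening: 0.0267
```

```bash
python3 -m handwheel '[[[0,0,0.01],[0,0,0]],[[0,0,0.01],[0,0,0]],[[0,0,0.01],[0,0,0]],[[0,0,0.01],[0,0,0]],[[0,0,0.01],[0,0,0]]]' 1;  python3 -m handwheel '[[[0,0,0],[0,0,0]],[[0,0,0],[0,0,0]],[[0,0,0],[0,0,0]]]' 1;python3 -m handwheel '[[[0,0,-0.05],[0,0,0]],[[0,0,-0.2],[0,0,0]],[[0,0,-0.4],[0,0,0]],[[0,0,-0.6],[0,0,0]],[[0,0,-0.7],[0,0,0]]]'
```

```text
clock: 17.58
tool_pos: [0.4514, -0.1262, 0.0525]
orientation: [-180.0, -0.0, -180.0]
force: [0.3, -0.1, -0.4]
opening: 0.0128
clock: 17.83
tool_pos: [0.4515, -0.1262, 0.0526]
orientation: [-180.0, -0.0, -180.0]
force: [0.3, 0.1, -1.1]
opening: 0.0123
clock: 18.25
tool_pos: [0.4531, -0.1264, 0.1973]
orientation: [-180.0, 0.3, -180.0]
force: [0.7, -0.6, -0.6]
opening: 0.0128
```

```bash
python3 -m handwheel '[[[0,0.05,-0.1],[0,0,0]],[[-0.1,0.25,-0.25],[0,0,0]],[[-0.15,0.45,-0.25],[0,0,0]],[[-0.2,0.65,-0.25],[0,0,0]],[[-0.25,0.8,-0.25],[0,0,0]]]';python3 -m handwheel '[[[-0.05,0.15,0],[0,0,0]],[[-0.1,0.35,0],[0,0,0]],[[-0.15,0.55,0],[0,0,0]],[[-0.2,0.75,0],[0,0,0]],[[-0.25,0.9,0],[0,0,0]]]';python3 -m handwheel '[[[-0.03,0.1,0],[0,0,0]],[[-0.06,0.2,0],[0,0,0]],[[-0.06,0.24,0],[0,0,0]],[[-0.06,0.24,0],[0,0,0]],[[-0.06,0.24,0],[0,0,0]]]';python3 -m handwheel '[[[0,0,0],[0,0,0]],[[0,0,0],[0,0,0]],[[0,0,0],[0,0,0]]]'
python3 - <<'E'
from h import *
print(get_obs()['tool_pos'])
s=snap('wrist','w6');P=cloud(s).reshape(-1,3)
near=(abs(P[:,0]-.564)<.05)&(abs(P[:,1]-.262)<.05)&(P[:,2]>.165)&(P[:,2]<.21)
q=P[near];print(len(q))
if len(q)>10: print(np.percentile(q,[2,98],axis=0),cv2.fitEllipse(cv2.convexHull(q[:,:2].astype(np.float32)*1000)))
snap('scene','s6')
a=cv2.imread('pics/w6.png')[90:270,130:400];b=cv2.imread('pics/s6.png')[130:280,110:335]
cv2.imwrite('pics/c6.png',np.vstack([cv2.resize(a,(450,300)),cv2.resize(b,(450,300))]))
E
```

```text
clock: 18.67
tool_pos: [0.5017, 0.0356, 0.2438]
orientation: [179.9, 0.1, 179.9]
force: [-0.3, -0.6, -1.9]
opening: 0.0128
clock: 19.08
tool_pos: [0.5515, 0.2168, 0.2424]
orientation: [180.0, 0.0, -179.9]
force: [1.0, -0.2, -0.8]
opening: 0.0128
clock: 19.5
tool_pos: [0.563, 0.2617, 0.2421]
orientation: [-180.0, -0.1, -180.0]
force: [0.5, -0.0, -0.1]
opening: 0.0126
clock: 19.75
tool_pos: [0.5634, 0.261, 0.243]
orientation: [180.0, 0.0, 180.0]
force: [-1.3, 0.1, -0.9]
opening: 0.0125
[0.56338971 0.26096231 0.24296719]
2370
[[0.54233643 0.23744947 0.19219342]
 [0.58505546 0.26627817 0.20280856]] ((563.69873046875, 254.5833282470703), (36.39384460449219, 47.52529525756836), 90.18939208984375)
```

View pics/c6.png

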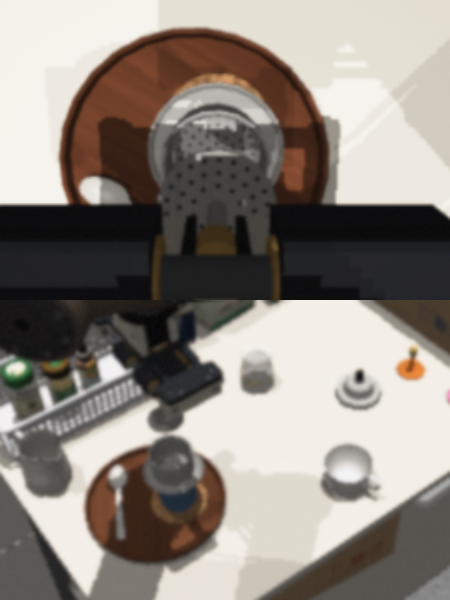

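The press hangs over the chamber in both views (disc at about (215,190) in the upper crop). I check its tilt and centre.

Run:
```python
from h import *
from scipy.optimize import least_squares
s=load('w6');P=cloud(s).reshape(-1,3)
q=P[(abs(P[:,0]-.564)<.03)&(P[:,1]>.23)&(P[:,1]<.262)&(P[:,2]>.185)&(P[:,2]<.206)]
print(np.histogram(q[:,2],8))
f=lambda p:q[:,2]-p[0]-p[1]*(q[:,0]-.564)-p[2]*(q[:,1]-.262)
r=least_squares(f,[.193,0,0],loss='soft_l1',f_scale=.001);print(r.x)
d=q[abs(f(r.x))<.002]
# outer edge: min y per x bin
E=np.array([[b,d[abs(d[:,0]-b)<.0007][:,1].min()] for b in np.arange(.546,.582,.0015) if (abs(d[:,0]-b)<.0007).any()])
c=least_squares(lambda c:np.hypot(*(E-c).T)-.025,[.564,.262],loss='soft_l1',f_scale=.001);print(c.x,np.abs(c.fun).mean())
```

```text
(array([  78, 1689,  285,    9,   12,   12,    7,   16]), array([0.1905042 , 0.19241893, 0.19433366, 0.19624838, 0.19816311,
       0.20007784, 0.20199256, 0.20390729, 0.20582201]))
[ 0.193779   -0.00889368  0.01120635]
[0.56369618 0.26100917] 0.00015413212741555277
```

```bash
python3 -m handwheel '[[[0,0.005,0.05],[0,0,0]],[[0,0.005,0.12],[0,0,0]],[[0,0.005,0.18],[0,0,0]],[[0,0.005,0.2],[0,0,0]],[[0,0.005,0.2],[0,0,0]]]';python3 -m handwheel '[[[0,0,0.06],[0,0,0]],[[0,0,0.12],[0,0,0]],[[0,0,0.18],[0,0,0]],[[0,0,0.24],[0,0,0]],[[0,0,0.28],[0,0,0]]]';python3 -m handwheel '[[[0,0,0.01],[0,0,0]],[[0,0,0.02],[0,0,0]],[[0,0,0.03],[0,0,0]],[[0,0,0.04],[0,0,0]],[[0,0,0.04],[0,0,0]]]'
```

```text
clock: 20.27
tool_pos: [0.5628, 0.2623, 0.2008]
orientation: [-179.9, -0.1, 180.0]
force: [-0.5, -0.0, -1.3]
opening: 0.0129
clock: 20.68
tool_pos: [0.5635, 0.2628, 0.146]
orientation: [-180.0, -0.0, 180.0]
force: [-0.4, 0.1, -0.1]
opening: 0.0125
clock: 21.1
tool_pos: [0.5636, 0.2629, 0.1387]
orientation: [180.0, 0.0, -180.0]
force: [0.0, -0.3, -1.0]
opening: 0.0126
```

```bash
python3 -m handwheel '[[[0,0,0.005],[0,0,0]],[[0,0,0.01],[0,0,0]],[[0,0,0.01],[0,0,0]],[[0,0,0.01],[0,0,0]],[[0,0,0.01],[0,0,0]]]'
```

```text
clock: 21.52
tool_pos: [0.5635, 0.2628, 0.1366]
orientation: [180.0, 0.0, -180.0]
force: [-0.3, -0.4, -1.4]
opening: 0.0126
```

```bash
python3 -m handwheel '[[[0,0,0.003],[0,0,0]],[[0,0,0.006],[0,0,0]],[[0,0,0.006],[0,0,0]],[[0,0,0.006],[0,0,0]],[[0,0,0.006],[0,0,0]]]'
```

```text
clock: 21.93
tool_pos: [0.5639, 0.2631, 0.1364]
orientation: [180.0, 0.1, -180.0]
force: [-1.1, -0.7, 5.1]
opening: 0.0127
```

```bash
python3 -m handwheel '[[[0,0,0],[0,0,0]],[[0,0,0],[0,0,0]],[[0,0,0],[0,0,0]],[[0,0,0],[0,0,0]]]' 0.6;  python3 -m handwheel '[[[0,0,-0.02],[0,0,0]],[[0,0,-0.06],[0,0,0]],[[0,0,-0.12],[0,0,0]],[[0,0,-0.2],[0,0,0]],[[0,0,-0.3],[0,0,0]]]';python3 -m handwheel '[[[0,0,-0.1],[0,0,0]],[[0,0,-0.2],[0,0,0]],[[0,0,-0.3],[0,0,0]],[[0,0,-0.3],[0,0,0]],[[0,0,-0.3],[0,0,0]]]' -1
python3 - <<'E'
from h import *
for n in('wrist','top'):
    s=snap(n,n+'7');P=cloud(s).reshape(-1,3)
    for nm,a,b,r in(('rim',.114,.13,.05),('knob',.13,.145,.02)):
        q=P[(P[:,2]>a)&(P[:,2]<b)&(abs(P[:,0]-.564)<r)&(abs(P[:,1]-.262)<r)]
        print(n,nm,len(q), q.max(0) if len(q) else '')
        if len(q)>6: print(cv2.fitEllipse(cv2.convexHull(q[:,:2].astype(np.float32)*1000)))
cv2.imwrite('pics/c7.png',cv2.resize(cv2.imread('pics/wrist7.png')[90:270,130:400],(600,400)))
E
```

```text
clock: 22.27
tool_pos: [0.5634, 0.2628, 0.1351]
orientation: [-180.0, -0.0, 180.0]
force: [0.6, -0.4, -0.2]
opening: 0.0175
clock: 22.68
tool_pos: [0.5631, 0.2625, 0.1957]
orientation: [-179.9, -0.1, 180.0]
force: [-0.2, 0.1, -1.2]
opening: 0.0175
clock: 23.1
tool_pos: [0.564, 0.2633, 0.2575]
orientation: [179.9, 0.2, -180.0]
force: [0.2, 0.8, -0.3]
opening: 0.0452
wrist rim 834 [0.59507118 0.29269133 0.12999547]
((563.8651123046875, 261.87750244140625), (62.21357727050781, 62.370567321777344), 95.30040740966797)
wrist knob 186 [0.56987569 0.26871625 0.14007619]
((563.5462036132812, 262.44476318359375), (13.392520904541016, 13.531147956848145), 28.21358871459961)
top rim 82 [0.59494988 0.28430798 0.12950028]
((564.1546020507812, 260.40716552734375), (58.32072830200195, 61.586727142333984), 99.61055755615234)
top knob 29 [0.57041153 0.26904656 0.1429294 ]
((563.76220703125, 262.6958312988281), (12.528477668762207, 13.734740257263184), 44.49955749511719)
```

View pics/c7.png

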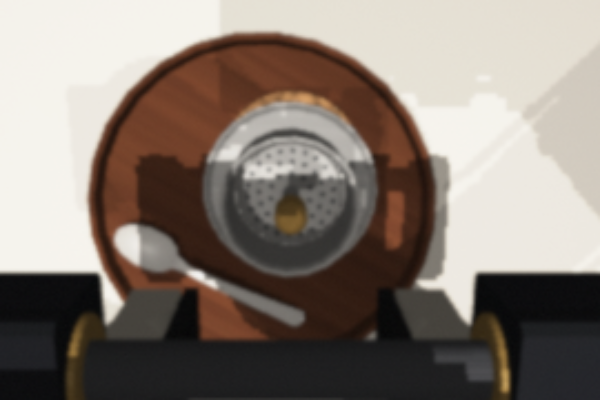

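The press lies flat on the chamber floor: knob top at 0.140 (expected 0.1385), centred within 1 mm. Now the lid.

```bash
python3 -m handwheel '[[[0,-0.1,0],[0,0,0]],[[0,-0.3,0],[0,0,0]],[[0,-0.5,0],[0,0,0]],[[0,-0.65,0],[0,0,0]],[[0,-0.8,0],[0,0,0]]]' -1;python3 -m handwheel '[[[0,-0.15,0],[0,0,0]],[[0,-0.3,0],[0,0,0]],[[0,-0.5,0],[0,0,0]],[[0,-0.65,0],[0,0,0]],[[-0.035,-0.8,0],[0,0,0]]]';python3 -m handwheel '[[[0,-0.12,0.1],[0,0,0]],[[0,-0.18,0.3],[0,0,0]],[[0,-0.18,0.4],[0,0,0]],[[0,-0.18,0.4],[0,0,0]],[[0,-0.18,0.4],[0,0,0]]]';python3 -m handwheel '[[[0,0,0],[0,0,0]],[[0,0,0],[0,0,0]]]'
python3 - <<'E'
from h import *
print(get_obs()['tool_pos'])
s=snap('wrist','w8');P=cloud(s).reshape(-1,3)
near=(abs(P[:,0]-.571)<.05)&(abs(P[:,1]+.094)<.05)
for a,b in((.037,.06),(.003,.06)):
    q=P[near&(P[:,2]>a)&(P[:,2]<b)];print(len(q),q.min(0),q.max(0),cv2.fitEllipse(cv2.convexHull(q[:,:2].astype(np.float32)*1000)))
E
```

```text
clock: 23.62
tool_pos: [0.5627, 0.101, 0.2544]
orientation: [-180.0, -0.1, 180.0]
force: [-0.1, -0.5, 1.0]
opening: 0.085
clock: 24.03
tool_pos: [0.569, -0.059, 0.2547]
orientation: [180.0, -0.1, 180.0]
force: [0.4, -0.2, 0.4]
opening: 0.0874
clock: 24.45
tool_pos: [0.5697, -0.0936, 0.1742]
orientation: [-179.9, -0.2, 180.0]
force: [0.3, -0.5, 0.7]
opening: 0.0877
clock: 24.62
tool_pos: [0.5717, -0.0926, 0.1772]
orientation: [-180.0, 0.2, -179.9]
force: [-0.0, 0.3, -0.5]
opening: 0.0876
[ 0.57168188 -0.09263835  0.17718703]
246 [ 0.56341861 -0.10290217  0.03703949] [ 0.57870315 -0.08713857  0.0532497 ] ((571.1077880859375, -95.19300842285156), (15.388534545898438, 15.632662773132324), 2.3996970653533936)
3725 [ 0.53381663 -0.13322877  0.00305005] [ 0.6091257  -0.05875667  0.0532497 ] ((571.116455078125, -95.8082275390625), (74.50885009765625, 76.00093841552734), 78.71473693847656)
```

View pics/w8.png

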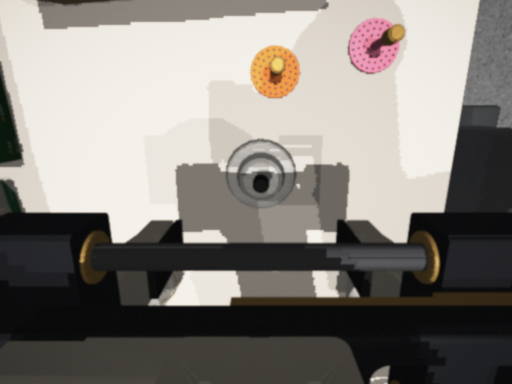

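The lid is at (260,178), measured at (0.5711,-0.0953), with its black knob in the middle.

```bash
python3 -m handwheel '[[[0,-0.013,0.1],[0,0,0]],[[0,-0.013,0.25],[0,0,0]],[[0,-0.013,0.4],[0,0,0]],[[0,-0.013,0.53],[0,0,0]],[[0,-0.013,0.62],[0,0,0]]]' -1;python3 -m handwheel '[[[0,0,0],[0,0,0]],[[0,0,0],[0,0,0]],[[0,0,0],[0,0,0]],[[0,0,0],[0,0,0]],[[0,0,0],[0,0,0]]]' 0.5;python3 -m handwheel '[[[0,0,0],[0,0,0]],[[0,0,0],[0,0,0]],[[0,0,0],[0,0,0]],[[0,0,0],[0,0,0]],[[0,0,0],[0,0,0]]]' 0.5
```

```text
clock: 25.08
tool_pos: [0.5703, -0.0953, 0.0504]
orientation: [180.0, 0.0, -180.0]
force: [-0.1, 0.3, 1.0]
opening: 0.0874
clock: 25.5
tool_pos: [0.5716, -0.0955, 0.0531]
orientation: [180.0, 0.2, -180.0]
force: [-0.5, -0.3, 0.2]
opening: 0.0599
clock: 25.92
tool_pos: [0.5705, -0.0958, 0.0514]
orientation: [180.0, 0.0, 180.0]
force: [0.1, -0.4, 0.5]
opening: 0.0267
```

```bash
python3 -m handwheel '[[[0,0,0.006],[0,0,0]],[[0,0,0.006],[0,0,0]],[[0,0,0.006],[0,0,0]],[[0,0,0.006],[0,0,0]],[[0,0,0.006],[0,0,0]]]' 1;  python3 -m handwheel '[[[0,0,0],[0,0,0]],[[0,0,0],[0,0,0]],[[0,0,0],[0,0,0]]]' 1;python3 -m handwheel '[[[0,0,-0.05],[0,0,0]],[[0,0,-0.2],[0,0,0]],[[0,0,-0.4],[0,0,0]],[[0,0,-0.6],[0,0,0]],[[0,0,-0.8],[0,0,0]]]'
```

```text
clock: 26.33
tool_pos: [0.5703, -0.0958, 0.05]
orientation: [180.0, -0.0, 180.0]
force: [0.1, -0.6, -0.6]
opening: 0.0146
clock: 26.58
tool_pos: [0.5705, -0.0958, 0.0501]
orientation: [-180.0, -0.0, -180.0]
force: [-0.5, 0.5, -1.6]
opening: 0.0147
clock: 27.0
tool_pos: [0.57, -0.0959, 0.2128]
orientation: [-180.0, 0.0, -180.0]
force: [0.9, -0.2, -1.4]
opening: 0.0147
```

```bash
python3 -m handwheel '[[[0,0.05,-0.1],[0,0,0]],[[0,0.25,-0.2],[0,0,0]],[[0.01,0.45,-0.2],[0,0,0]],[[0.02,0.65,-0.2],[0,0,0]],[[0.03,0.8,-0.2],[0,0,0]]]';python3 -m handwheel '[[[0,0.15,0],[0,0,0]],[[0,0.35,0],[0,0,0]],[[0,0.55,0],[0,0,0]],[[0,0.7,0],[0,0,0]],[[0,0.8,0],[0,0,0]]]';python3 -m handwheel '[[[0,0.1,0],[0,0,0]],[[0,0.16,0],[0,0,0]],[[0,0.185,0],[0,0,0]],[[0,0.185,0],[0,0,0]],[[0,0.185,0],[0,0,0]]]';python3 -m handwheel '[[[0,0,0],[0,0,0]],[[0,0,0],[0,0,0]],[[0,0,0],[0,0,0]]]'
python3 - <<'E'
from h import *
from scipy.optimize import least_squares
o=get_obs();print(o['tool_pos'])
s=snap('wrist','w9');P=cloud(s).reshape(-1,3)
q=P[(abs(P[:,0]-.564)<.05)&(P[:,1]>.21)&(P[:,1]<.262)&(P[:,2]>.19)&(P[:,2]<.27)]
print(len(q),np.histogram(q[:,2],10))
E_=np.array([[b,q[abs(q[:,0]-b)<.0007][:,1].min()] for b in np.arange(.534,.594,.002) if (abs(q[:,0]-b)<.0007).any()])
c=least_squares(lambda c:np.hypot(*(E_-c).T)-.039,[.564,.262],loss='soft_l1',f_scale=.001);print(c.x,np.abs(c.fun).mean())
for lo,hi in((-.03,-.01),(.01,.03)):
  k=q[(q[:,0]-.564>lo)&(q[:,0]-.564<hi)&(q[:,1]<.245)];print(lo,np.median(k[:,2]))
snap('scene','s9')
a=cv2.imread('pics/w9.png')[90:270,130:400];b=cv2.imread('pics/s9.png')[130:280,110:335]
cv2.imwrite('pics/c9.png',np.vstack([cv2.resize(a,(450,300)),cv2.resize(b,(450,300))]))
E
```

```text
clock: 27.42
tool_pos: [0.5641, 0.0666, 0.2518]
orientation: [179.9, 0.1, -180.0]
force: [-0.1, -0.5, -0.6]
opening: 0.0146
clock: 27.83
tool_pos: [0.564, 0.2271, 0.2509]
orientation: [180.0, 0.0, -179.9]
force: [0.1, -0.4, -0.5]
opening: 0.0147
clock: 28.25
tool_pos: [0.5644, 0.2606, 0.2503]
orientation: [-180.0, -0.0, 180.0]
force: [-0.6, 0.2, -0.6]
opening: 0.0148
clock: 28.5
tool_pos: [0.5646, 0.2603, 0.2504]
orientation: [180.0, 0.0, 179.9]
force: [0.3, -0.2, -1.3]
opening: 0.0147
[0.56457704 0.26031481 0.25039819]
6568 (array([ 480, 2560,  418,  615, 1130,  186,  347,  473,  215,  144]), array([0.19986367, 0.20687619, 0.2138887 , 0.22090122, 0.22791373,
       0.23492625, 0.24193877, 0.24895128, 0.2559638 , 0.26297631,
       0.26998883]))
[0.56510979 0.2615273 ] 0.00013155210062375082
-0.03 0.2104165195280447
0.01 0.2105012668473544
```

View pics/c9.png

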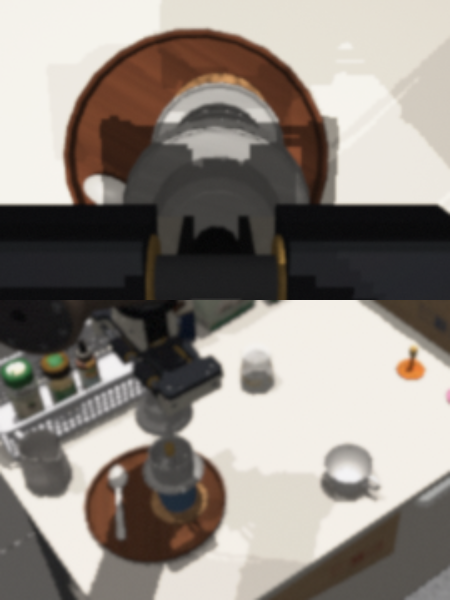

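The lid hangs level over the stack (centre (0.5651,0.2615); chamber (0.5639,0.2619)). I correct by 1 mm and lower.

```bash
python3 -m handwheel '[[[0.005,0.004,0.05],[0,0,0]],[[0.005,0.004,0.12],[0,0,0]],[[0.005,0.004,0.18],[0,0,0]],[[0.005,0.004,0.24],[0,0,0]],[[0.005,0.004,0.28],[0,0,0]]]';python3 -m handwheel '[[[0,0,0.03],[0,0,0]],[[0,0,0.06],[0,0,0]],[[0,0,0.09],[0,0,0]],[[0,0,0.12],[0,0,0]],[[0,0,0.13],[0,0,0]]]';python3 -m handwheel '[[[0,0,0.01],[0,0,0]],[[0,0,0.02],[0,0,0]],[[0,0,0.025],[0,0,0]],[[0,0,0.025],[0,0,0]],[[0,0,0.025],[0,0,0]]]'
```

```text
clock: 29.02
tool_pos: [0.5628, 0.2616, 0.1921]
orientation: [-179.9, -0.1, 180.0]
force: [-0.8, -0.0, -1.7]
opening: 0.015
clock: 29.43
tool_pos: [0.5632, 0.2619, 0.1672]
orientation: [-180.0, -0.0, 180.0]
force: [0.1, 0.4, -0.4]
opening: 0.0146
clock: 29.85
tool_pos: [0.5636, 0.2621, 0.1634]
orientation: [180.0, 0.0, -180.0]
force: [-1.0, -0.4, -0.4]
opening: 0.0149
```

```bash
python3 -m handwheel '[[[0,0,0.003],[0,0,0]],[[0,0,0.006],[0,0,0]],[[0,0,0.008],[0,0,0]],[[0,0,0.008],[0,0,0]],[[0,0,0.008],[0,0,0]]]'
```

```text
clock: 30.27
tool_pos: [0.5642, 0.2624, 0.1632]
orientation: [179.9, 0.1, -180.0]
force: [-0.6, -0.1, 7.3]
opening: 0.0145
```

Contact at 0.163, as expected for the seated lid. Release and rise.

```bash
python3 -m handwheel '[[[0,0,0],[0,0,0]],[[0,0,0],[0,0,0]],[[0,0,0],[0,0,0]],[[0,0,0],[0,0,0]],[[0,0,0],[0,0,0]]]' 0.3;  python3 -m handwheel '[[[0,0,-0.03],[0,0,0]],[[0,0,-0.1],[0,0,0]],[[0,0,-0.2],[0,0,0]],[[0,0,-0.35],[0,0,0]],[[0,0,-0.5],[0,0,0]]]';python3 -m handwheel '[[[0,0,0],[0,0,0]],[[0,0,0],[0,0,0]],[[0,0,0],[0,0,0]],[[0,0,0],[0,0,0]],[[0,0,0],[0,0,0]]]'
python3 - <<'E'
from h import *
print(get_obs()['clock'],get_obs()['force'])
s=snap('wrist','w10');snap('scene','s10');t=snap('top','t10');P=cloud(s).reshape(-1,3)
near=(abs(P[:,0]-.564)<.045)&(abs(P[:,1]-.262)<.045)
for nm,a,b in(('knob',.15,.175),('skirt',.117,.126)):
    q=P[near&(P[:,2]>a)&(P[:,2]<b)];print(nm,len(q),q.min(0),q.max(0),cv2.fitEllipse(cv2.convexHull(q[:,:2].astype(np.float32)*1000)))
T=cloud(t).reshape(-1,3)
for nm,x,y,h in(('glass',.693,.023,.068),('cup',.435,.036,.047)):
    q=T[(abs(T[:,0]-x)<.05)&(abs(T[:,1]-y)<.05)&(abs(T[:,2]-h)<.008)];print(nm,((q.min(0)+q.max(0))/2).round(3))
a=cv2.imread('pics/w10.png')[90:270,130:400];b=cv2.imread('pics/s10.png')[130:280,110:335]
cv2.imwrite('pics/c10.png',np.vstack([cv2.resize(a,(450,300)),cv2.resize(b,(450,300))]))
E
```

```text
clock: 30.68
tool_pos: [0.5634, 0.262, 0.1613]
orientation: [-180.0, -0.0, 180.0]
force: [0.1, 0.3, 0.2]
opening: 0.0303
clock: 31.1
tool_pos: [0.5631, 0.2616, 0.2624]
orientation: [-179.9, -0.1, 180.0]
force: [-0.0, 0.5, 1.3]
opening: 0.0307
clock: 31.52
tool_pos: [0.5631, 0.2617, 0.2605]
orientation: [-179.9, -0.1, 180.0]
force: [1.2, 0.2, -0.3]
opening: 0.0309
31.5167 [ 1.19316842  0.23965185 -0.30368965]
knob 309 [0.55677959 0.25493352 0.15011765] [0.57148917 0.27018555 0.16711713] ((564.011962890625, 262.6051025390625), (15.342665672302246, 15.580490112304688), 138.578125)
skirt 2320 [0.52677893 0.22484182 0.11700989] [0.60149128 0.29941413 0.12595481] ((563.7783203125, 262.2519226074219), (74.37165069580078, 75.42403411865234), 82.0196762084961)
glass [0.692 0.023 0.067]
cup [0.435 0.036 0.044]
```

View pics/c10.png

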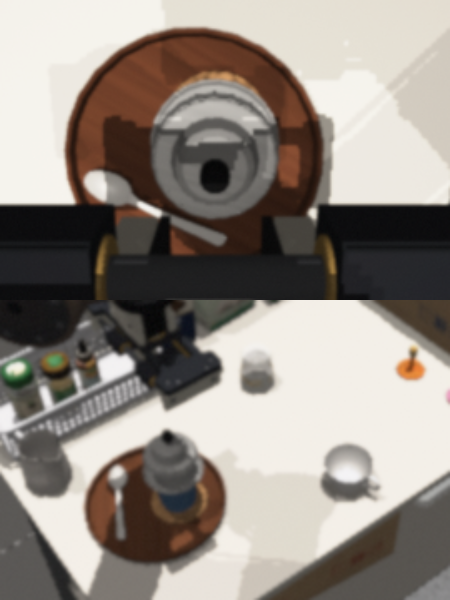

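The lid sits level and centred: knob top at 0.166 (expected 0.165), xy (0.564,0.2625). The glass, cup and spoon have not moved, and the gripper is clear.

```bash
python3 -c "from plant import *; print(close_job())"
```

```text
the job is handed in; nothing more can be done
None
```

The phin is laid up on the tray: tumbler on the coaster, then chamber, silver press and lid, each let go before I fetched the next. I handed the job in at about 32 s of the 144 s allowed; it reports no verdict.

| Part | Last check |
|---|---|
| Tumbler | within about 1 mm of the coaster's centre (wrist view, just after placing) |
| Chamber | within about 1 mm of the tumbler's centre; rim at 0.122 m, as it should be when seated |
| Press | within about 1 mm of the chamber's centre; knob top at 0.140 m, against 0.1385 m expected |
| Lid | within about 1 mm of the chamber's centre, level; knob top at about 0.166 m, against 0.165 m expected |

- **Left in place:** the glass and the cup are within 1 mm of where they started. I checked the teaspoon by eye only, and it looks unmoved. The arm had risen clear of the stack before hand-in.
- **Disagreement:** the scene-camera fit of the coaster picked up the tray's colour (114 mm long, against 84 mm real), so I discarded it. The top and wrist views of the coaster agreed to under 1 mm.

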